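# Close the dosing pump cover and hold the prime key turned

## Robot

A 6-joint arm with a two-finger parallel gripper is mounted at the origin on the work surface. World frame = base frame: x ahead of the robot, y to its left, z up, the work surface at z = 0. Lengths are in m, angles in rad, forces in N, time in s.
With the tool pointing down it reaches from about 0.25 to 0.725 m from the base axis. Payload 4 kg.
Tool frame: the origin (TCP) lies between the finger pads; the fingertips stand 11 mm ahead of it and the grasp point (between the pads) lies 8 mm behind it (bot.tip_extent is the distance from the TCP to the fingertips, in m); z points along the fingers, y is the line along which they close (so a half turn about z gives the same grasp; the last joint's range is limited). The gripper opens to 85 mm and grips with 20 to 120 N. Pads are 22 mm wide; open, the fingers measure 114 mm over their backs; the gripper's body (76 mm by 85 mm) begins 54 mm behind the grasp point. The pads swing forward as they close: fully open they stand 13 mm farther back than shut.
Start: joints at [-1.228, 0.241, 0.005, 1.335, 0, 1.571], TCP at [0.168, -0.471, 0.242] pointing down, gripper open.
Joint ranges: [-2.72, 2.72], [-1.05, 1.87], [-1.09, 1.28], [-1.99, 2.15], [-1.42, 1.44], [-3.14, 3.14]. Speed limits (rad/s): [2.79, 2.79, 3.14, 3.14, 3.14, 3.14].

## Interface

Orientations are given as a unit quaternion [x, y, z, w].
In Python, from workcell import bot gives the robot as it stands. The module is installed in compiled form; this text tells all that it offers.
- The arm moves only by the tool drive_tool, never from a script. Its argument "rows" is a list of rows, each an object of numbers: "dx", "dy", "dz": the shift along the tool's x, y, z in units of 50 mm (1.0 is 50 mm); "wx", "wy", "wz": the turn, a rotation vector about the tool's x, y, z in units of 5 degrees (1.0 is 5 degrees); "hand": the finger opening in mm, from 0 to 85.4. A call has 1 to 20 rows; each row is the pose to reach, as a shift and turn from the pose commanded when the call began, along the tool's axes at that moment; what a row does not reach only later rows make up. A row lasts 1/10 s, in which the tool goes at most 50 mm and 8.59 degrees, less where a joint would pass 70% of its speed; a pose out of reach is approached as far as the arm can. A call with a gripper value outside its range is refused whole. The fingers move at their own pace and stop on an object; the grip force is fixed at half the most. Time passes only in rows, so rows that repeat a pose let the fingers close. It gives the time, the measured TCP pose, the force, the opening and the grip force at its end, in the units of the state.
- bot.get_obs(): the state, without advancing time (a new reading comes with each control period).
- bot.camera(name): name is "scene" or "top" or "wrist"; returns the picture (384x512x3 uint8, red, green, blue); there is no depth.
- bot.get_calibration(name): a dict with "vfov" (degrees; the focal length in pixels is half the picture's height over the tangent of half this angle, whatever the lens; pixels are square), "cx", "cy" (the principal point, pixels), "k1" (the pictures are not rectified: a ray, as slopes to the right and down, at radius r is drawn at 1 + k1 r^2 times it, then the intrinsics apply), "origin" and "rotation" of the camera in the world; the wrist camera has in their place "mount" (4x4, takes a point from camera to tool coordinates, whose origin is the TCP and whose axes are the flange's). Camera axes: x right, y up, looking along -z (the intrinsics and any distortion apply to the point x, -y, -z); pixel columns grow to the right and rows downward; lengths in m; the calibration is good to about 2 mm. A picture is of the moment at which its call begins: read the wrist's pose just before it. get_calibration takes no time and is no camera call.
- bot.job_done(): hands the job in; it is judged then, once.
Trained networks look in the newest picture that a camera, given by its name, has taken for a name from the list of things; names that differ only in an ending like _2 or _b are one class to them, and where a whole thing is asked for, a point or a joint stands for the part that bears it (a point fixed in the world has none). Each returns a list of dicts, best first, with "score" (0 to 1); they miss things now and then, are a little off and sometimes report something else, mostly with a low value. They report only what shows in the picture. A call takes as long as a camera call. They do not tell look-alikes from the thing itself.
- bot.look_for(camera, thing): "extent" ([centre column, centre row, width, height] in pixels, round what is visible of it).
- bot.outline_of(camera, thing): "region" (384x512 bool, what is visible of it) and "extent" ([centre column, centre row, width, height] in pixels, round what is visible of it).
The state is a dict: "clock": time; "joint_pos": joint angles; "joint_vel": joint speeds; "tau": joint torques, N m; "eef_pos": TCP position; "tool_rot": TCP orientation; "ft_force": force on the tool from outside, world axes, zero at the start; "ft_torque": the same for the moment, N m; "grip_width": finger opening in m; "grasp_force": force on a finger pad.
Only numpy, scipy, OpenCV 4.12 (cv2) and the standard library are available. Lean on these libraries where they do the work, as an engineer would, in place of code of your own. Each camera call takes 0.05 s, during which the arm holds its last target. There are 200 camera calls.

## Task

First press the detergent dosing unit's orange cover down until it snaps shut and stays shut by itself, and take your hand off it. Then pull the red-headed key out of its stand and work it gently down into the brass lock until its head sits on the lock face, jiggling it to and fro along its width to get past the sticky pins instead of forcing it. Turn it a quarter turn clockwise (seen from above) to the green dot and finish while still holding it turned there against the return spring, with the key fully in, the cover shut and the mug, bottle and bowl left alone.

Things in the scene. Friction and masses are not known exactly. Their poses are not given: they have to be found in the camera images.
- doser: Dosing unit, white box on a grey base, fixed to the counter, 190 x 260 x 80 mm high. Origin: centre of its underside; z up; its front (-x) roughly faces the robot, +y is its left half (pump bay under the orange cover), -y its right half (flat panel 80 mm high with the lock).
- cover (a joint): Opening angle of the orange cover (rad): 0 = shut flat, starts half open (0.45 to 0.9). Hinged along the unit's far (+x) edge, its free near edge goes up and back as it opens. Stays where it is left (a little friction). On the last 0.09 rad a sprung ball catch resists with about 7 N at the pad, then snaps past at about 0.04 rad and holds the cover at 0.
- cover_pad (a point): Centre of the black thumb pad (24 x 60 mm) on the upper face near the cover's free edge, where it is pressed. Turns with the cover: x along the cover towards the hinge, y along the hinge line, z out of its upper face. The cover is 163 x 118 x 6 mm.
- cover_hinge (a point): Point on the hinge axis, 145 mm from the thumb pad along the cover's +x and 6 mm below the pad's face; the hinge axis is this frame's y. At angle q the pad lies 145 cos q - 6 sin q mm nearer the front (unit -x) and 145 sin q + 6 cos q mm above this point.
- lock (a joint): Angle of the brass lock plug (rad): 0 = rest, grows clockwise seen from above, end stop at 1.571 (quarter turn). A weak return spring (0.02 to 0.07 N m) turns it back to 0 when let go.
- lock_mouth (a point): Centre of the keyhole at the plug's top face, 84 mm above the counter (4 mm above the panel). Turns with the plug: x along the slot, y across it, z up. At rest x is the unit's +x, away from the robot. Slot 22 mm long (x), 6.6 mm wide (y), 2.5 mm chamfer, right through the plug. The blade has 5 mm of play each way along x.
- pin_first: First sticky pin. Origin: middle of its tip, on its flat top, 8 mm down the keyhole; axes as the lock mouth's. It sticks in from the slot's +x end to 3 mm from the middle, so a centred blade stops on it. Rigid to a push from above: lift a little, shift the blade 3.5 to 4.5 mm along -x from the middle, go down beside it. Sprung: yields along +x to about 2.5 N.
- pin_second: The same for the second pin, 16 mm down, which sticks in from the slot's -x end to 3 mm from the middle and yields along -x: there the blade must be shifted to +x (3.5 to 4.5 mm from the middle), which pushes the first pin back. Past it, the blade goes home anywhere in the slot; the squeezed blade drags on the walls, a few N.
- key: Service key, about 40 g. Red plastic head 32 mm (x) x 10 mm (y) x 36 mm (z); steel blade below it 12 mm (x) x 5 mm (y) x 26 mm long, blunt tip. Origin: centre of the underside of the head (the shoulder), z up, blade along -z; the key is the same either way round. Starts upright in its stand with the shoulder on the stand's top.
- stand: Grey key stand, 56 x 56 x 40 mm, fixed to the counter, with a slot 32 mm deep for the blade in the middle of its top. Origin: centre of its underside.
- mug: White mug, 76 mm across, 85 mm high, handle on its +y side; bystander. Origin: centre of its underside.
- rinse_aid: Blue bottle, 68 mm across, 170 mm high; bystander. Origin: centre of its underside.
- bowl: Steel bowl, 120 mm across, 50 mm high; bystander. Origin: centre of its underside.
Mind the look-alikes: they are no part of the job. Several things have the shape of the key; the one meant has the colours described above.

How it is judged:
On the way, in this order (a step that is already met when the one before it is completed fails the run):
1. the cover is snapped shut and stays shut with the robot off the unit (value of joint cover below 0.025 rad and contact force between each of the arm, the fingers and doser below 0.3 N), for 0.3 s.
2. the key is fully in the lock, not yet turned (z of key in the frame of lock_mouth below 0.003 m and horizontal distance between key and lock_mouth below 0.006 m and angle between the z axis of key and the z axis of lock_mouth, either way round below 0.15 rad and value of joint lock below 0.5 rad), for 0.1 s.
At the end, for the whole second after the job is handed in: The plug is held at least 1.35 rad (77 degrees) clockwise by the key, whose shoulder is within 4 mm of the plug's face, within 6 mm of its axis and upright within 0.15 rad; the fingers still grip the key and the cover is shut (below 0.025 rad) (value of joint lock above 1.35 rad and velocity of joint lock below 0.3 rad/s and z of key in the frame of lock_mouth below 0.004 m and horizontal distance between key and lock_mouth below 0.006 m and angle between the z axis of key and the z axis of lock_mouth, either way round below 0.15 rad and contact force between the fingers and key above 1 N and value of joint cover below 0.025 rad); the arm keeps its last pose, push and grip.
It fails at once if the key was forced on a sticky pin with over 80 N (contact force between key and pin_first above 80 N or contact force between key and pin_second above 80 N).
It fails at once if a bystander was disturbed (mug, bottle or bowl moved over 30 mm) (distance of any of mug, rinse_aid, bowl from where it was at the start of the episode above 0.03 m).
It also fails if it takes over 54 s, if anything falls off the work surface, if the arm or the gripper's body presses on something with over 40 N, if the wrist force passes 120 N, or if a joint passes its speed limit or range.

## Working session

There is one attempt and no reset: what is moved stays moved. The work goes in short steps, Python scripts to look and compute and a tool call to move; the robot and the scene stay as the last step left them, time stands still between calls to the robot, and variables do not carry over. Pictures are saved under pics/ and viewed, at most 10 in all, crops included, and the job is handed in when it is done.

Besides the shell and the picture viewer there is one more tool, called after "Request:" by a JSON object that holds its "op" and its "data", one argument or row to a line. drive_tool: Moves the arm, as the interface text tells. Its arguments: {"type":"object","properties":{"rows":{"type":"array","items":{"type":"object","properties":{"dx":{"type":"number"},"dy":{"type":"number"},"dz":{"type":"number"},"wx":{"type":"number"},"wy":{"type":"number"},"wz":{"type":"number"},"hand":{"type":"number"}}}}},"required":["rows"]}

```bash
mkdir -p pics; cat > h.py <<'E'
import numpy as np, cv2
from scipy.spatial.transform import Rotation as R
from workcell import bot
def cam(name, o=None):
    c=bot.get_calibration(name); f=192/np.tan(np.radians(c['vfov']/2))
    if 'mount' in c:
        M=np.array(c['mount']); q=R.from_quat(o['tool_rot']).as_matrix()
        Rw=q@M[:3,:3]; t=q@M[:3,3]+np.array(o['eef_pos'])
    else: Rw=np.array(c['rotation']); t=np.array(c['origin'])
    if Rw.shape!=(3,3): Rw=R.from_quat(Rw).as_matrix()
    return f,c['cx'],c['cy'],c['k1'],Rw,t
def proj(C,P):
    f,cx,cy,k,Rw,t=C; p=(np.atleast_2d(P)-t)@Rw
    s=np.c_[p[:,0]/-p[:,2],-p[:,1]/-p[:,2]]; r2=(s**2).sum(1,keepdims=True)
    return s*(1+k*r2)*f+[cx,cy]
def ray(C,u,v):
    f,cx,cy,k,Rw,t=C; d=np.array([(u-cx)/f,(v-cy)/f]); s=d.copy()
    for _ in range(30): s=d/(1+k*(s@s))
    w=Rw@np.array([s[0],-s[1],-1]); return t,w
def atz(C,u,v,z):
    t,w=ray(C,u,v); return t+w*(z-t[2])/w[2]
def tri(rays):
    A=np.zeros((3,3));b=np.zeros(3)
    for t,w in rays:
        w=w/np.linalg.norm(w);P=np.eye(3)-np.outer(w,w);A+=P;b+=P@t
    return np.linalg.solve(A,b)
def save(n,im,s=1.5): cv2.imwrite('pics/'+n,cv2.resize(im,None,fx=s,fy=s,interpolation=cv2.INTER_CUBIC)[:,:,::-1])
E
python3 - <<'E'
from h import *
o=bot.get_obs(); print(o)
for c in ('scene','top'):
    im=bot.camera(c); save(c+'0.png',im); np.save(c+'0.npy',im)
    C=cam(c); print(c,bot.get_calibration(c))
    for n in ('doser','cover_pad','lock_mouth','key','stand','mug','rinse_aid','bowl'):
        print(n,[(round(d['score'],2),np.round(d['extent'],1).tolist(),np.round(atz(C,*d['extent'][:2],0.06),3).tolist()) for d in bot.look_for(c,n)[:4]])
E
```

```text
{'clock': 0.0, 'joint_pos': array([-1.22798775e+00,  2.41420670e-01,  3.73221427e-03,  1.33521411e+00,
        3.60769682e-05,  1.57080659e+00]), 'joint_vel': array([-0.00086531,  0.00182352,  0.00040919,  0.00012305,  0.00031604,
       -0.00106522]), 'tau': array([-1.79623541e-03, -3.72317898e+01,  2.52409297e+01,  1.71351002e-02,
       -1.47841424e-04, -2.95154386e-06]), 'eef_pos': array([ 0.16787129, -0.47032802,  0.24141215]), 'tool_rot': array([ 9.85346546e-01,  1.70561057e-01, -1.61857375e-04, -1.04076067e-03]), 'ft_force': array([-0.33700134,  0.89906415, -0.67897011]), 'ft_torque': array([ 0.00579532, -0.01371624, -0.03003803]), 'grasp_force': 0.0, 'grip_width': 0.0854066287622312}
scene {'vfov': 48.07414835623451, 'cx': 251.27786544948648, 'cy': 191.46267506080378, 'k1': -0.05760854086369243, 'origin': array([1.06060718, 0.43631124, 0.87774003]), 'rotation': array([0.14845734, 0.31580942, 0.84223876, 0.4109242 ])}
doser [(0.67, [139.2, 164.6, 5.8, 15.6], [0.618, -0.303, 0.06]), (0.58, [238.6, 224.1, 137.1, 121.8], [0.608, 0.032, 0.06])]
cover_pad [(0.93, [254.8, 220.8, 88.
[... 849 characters left out ...]
17424184789, 'k1': -0.14539660508659763, 'origin': array([ 0.22565889, -0.01608647,  1.35622225]), 'rotation': array([ 0.07939855, -0.07731534, -0.69285762,  0.71250721])}
doser [(0.89, [250.1, 173.6, 88.1, 69.7], [0.584, 0.017, 0.06])]
cover_pad [(0.57, [229.8, 163.4, 45.9, 43.3], [0.617, 0.085, 0.06])]
lock_mouth []
key [(0.38, [141.6, 164.6, 33.4, 30.4], [0.606, 0.38, 0.06])]
stand [(0.9, [346.3, 171.2, 21.0, 22.7], [0.602, -0.302, 0.06])]
mug [(0.79, [335.1, 225.2, 39.1, 28.7], [0.42, -0.262, 0.06])]
rinse_aid [(0.69, [152.9, 225.4, 25.7, 20.6], [0.403, 0.324, 0.06]), (0.16, [231.7, 161.6, 45.3, 39.0], [0.624, 0.079, 0.06])]
bowl [(0.79, [143.2, 164.8, 30.3, 31.0], [0.605, 0.375, 0.06])]
```

```bash
python3 - <<'E'
from h import *
a=np.load('scene0.npy')[110:300,110:430]; save('sceneC.png',a,2.5)
a=np.load('top0.npy')[120:260,120:390]; save('topC.png',a,2.9)
E
```

```text
(no output)
```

View pics/sceneC.png

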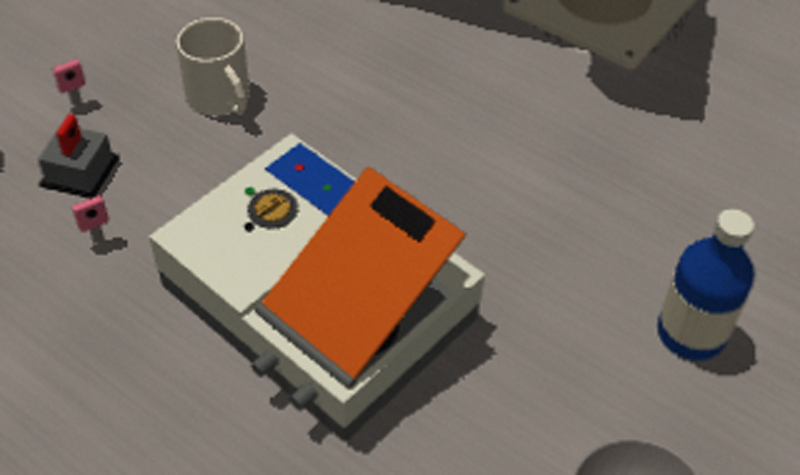

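View pics/topC.png

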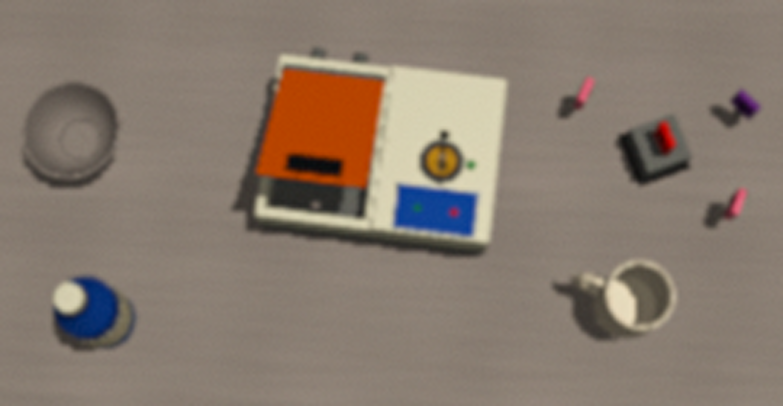

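The scene crop shows the red key in the grey stand at scene pixel ≈(137,164), with pink look-alikes at (138,141) and (146,195). The orange cover is half open with its black pad at ≈(271,195), and the brass lock is at ≈(219,193). In the top crop the lock is at ≈(272,175), the pad at (228,176) and the red key at (349,167).

```bash
cat > seg.py <<'E'
from h import *
def blob(m,near,rad):
    n,l,s,c=cv2.connectedComponentsWithStats(m.astype(np.uint8))
    b=[(s[i,4],i) for i in range(1,n) if np.hypot(*(c[i]-near))<rad]
    if not b: return None
    i=max(b)[1]; ys,xs=np.where(l==i); r=cv2.minAreaRect(np.c_[xs,ys].astype(np.float32)); return c[i],s[i,4],r
E
python3 - <<'E'
from seg import *
I={c:np.load(c+'0.npy').astype(int) for c in('scene','top')}; C={c:cam(c) for c in I}
near=dict(pad=dict(scene=(271,195),top=(228,176)),lock=dict(scene=(219,193),top=(272,175)),red=dict(scene=(137,164),top=(349,167)),cover=dict(scene=(254,220),top=(230,163)))
for k in near:
    rays=[]
    for c in I:
        h=cv2.cvtColor(I[c].astype(np.uint8),cv2.COLOR_RGB2HSV).astype(int);H,S,V=h[...,0],h[...,1],h[...,2]
        m={'pad':(V<45),'lock':(H>13)&(H<28)&(S>130)&(V>90),'red':((H<5)|(H>175))&(S>170)&(V>80),'cover':(H>5)&(H<13)&(S>200)}[k]
        b=blob(m,near[k][c],12)
        if b is None: print(k,c,None); continue
        print(k,c,np.round(b[0],1),b[1],np.round(b[2][0],1),np.round(b[2][1],1),round(b[2][2],1)); rays.append(ray(C[c],*b[0]))
    if len(rays)==2: print(k,'XYZ',np.round(tri(rays),4))
print('red top corners',[np.round(atz(C['top'],120+u/2.9,120+v/2.9,.08),3) for u,v in((280,57),(507,78),(492,243),(255,215))])
for n,(u,v) in dict(pink1=(585,90),pink2=(737,203),stand=(653,148),purple=(746,103)).items(): print(n,np.round(atz(C['top'],120+u/2.9,120+v/2.9,.04),3))
print('lock@84',np.round(atz(C['top'],272,175,.084),4), np.round(atz(C['scene'],219,193,.084),4))
E
```

```text
pad scene [270.6 195.2] 236 [270.6 195.1] [23.7 10. ] 35.5
pad top [224.8 186.7] 140 [225.1 186.8] [21.9  7.3] 4.4
pad XYZ [0.5288 0.0811 0.1245]
lock scene [218.7 192.4] 97 [218.5 192.5] [ 9. 13.] 90.0
lock top [271.9 175.2] 90 [272. 175.] [10. 10.] 90.0
lock XYZ [ 0.5751 -0.0553  0.082 ]
red scene [136.  159.8] 32 [135.9 159.9] [ 3.1 10. ] 33.7
red top [349.4 166.2] 33 [349.4 166.3] [9.1 3.5] 68.2
red XYZ [ 0.617  -0.3113  0.0713]
cover scene [253.5 220. ] 3108 [255.3 217.6] [48.2 72.1] 38.2
cover top [230.4 163.5] 1262 [229.7 163.8] [37.3 38. ] 9.2
cover XYZ [0.6038 0.0771 0.1074]
red top corners [array([0.692, 0.131, 0.08 ]), array([ 0.674, -0.128,  0.08 ]), array([ 0.483, -0.113,  0.08 ]), array([0.507, 0.149, 0.08 ])]
pink1 [ 0.676 -0.223  0.04 ]
pink2 [ 0.545 -0.399  0.04 ]
stand [ 0.608 -0.302  0.04 ]
purple [ 0.667 -0.415  0.04 ]
lock@84 [ 0.5747 -0.0547  0.084 ] [ 0.5778 -0.0529  0.084 ]
```

```bash
cat >> h.py <<'E'
def go(pos,yaw=None,ref=None):
    """print the row (tool units) from pose ref (pos,yaw deg; default measured) to pos/yaw"""
    o=bot.get_obs(); q=R.from_quat(o['tool_rot']); p=np.array(o['eef_pos'])
    d=q.inv().apply(np.array(pos)-p)/.05
    x=q.apply([1,0,0]); cur=np.degrees(np.arctan2(x[1],x[0]))
    w=0
    if yaw is not None:
        tgt=R.from_matrix(np.c_[[np.cos(np.radians(yaw)),np.sin(np.radians(yaw)),0],[np.sin(np.radians(yaw)),-np.cos(np.radians(yaw)),0],[0,0,-1]])
        w=(q.inv()*tgt).as_rotvec(degrees=True)/5
    print('from',np.round(p,4),'yaw',round(cur,2),'row d',np.round(d,3),'w',np.round(w,3))
E
python3 - <<'E'
from seg import *
C={c:cam(c) for c in('scene','top')}
p=tri([ray(C['scene'],270.6,195.2),ray(C['top'],228.3,176.5)]); print('pad',p)
yaw=np.radians(-4.8);c0=np.array([.589,.010]);A=np.array([[np.cos(yaw),-np.sin(yaw)],[np.sin(yaw),np.cos(yaw)]])
print('pad local',(p[:2]-c0)@A,'lock local',(np.array([.576,-.0545])-c0)@A)
for q in np.arange(.45,.95,.05): print(round(q,2),'hinge z',round(p[2]-.145*np.sin(q)-.006*np.cos(q),4),'hinge local x',round(((p[:2]-c0)@A)[0]+.145*np.cos(q)-.006*np.sin(q),4))
go([p[0],p[1],.24],-4.8)
print(bot.tip_extent, {k:bot.get_calibration('wrist')[k] for k in('mount','vfov')})
E
```

```text
pad [0.54950929 0.08063292 0.14555451]
pad local [-0.04526262  0.0670807 ] lock local [-0.00755719 -0.0653616 ]
0.45 hinge z 0.0771 hinge local x 0.0827
0.5 hinge z 0.0708 hinge local x 0.0791
0.55 hinge z 0.0646 hinge local x 0.0752
0.6 hinge z 0.0587 hinge local x 0.071
0.65 hinge z 0.053 hinge local x 0.0665
0.7 hinge z 0.0476 hinge local x 0.0618
0.75 hinge z 0.0423 hinge local x 0.0567
0.8 hinge z 0.0374 hinge local x 0.0515
0.85 hinge z 0.0327 hinge local x 0.0459
0.9 hinge z 0.0282 hinge local x 0.0402
from [ 0.1681 -0.4709  0.2423] yaw 19.64 row d [10.893 -7.824  0.046] w [-0.     0.     4.888]
0.011 {'mount': array([[ 1.13976353e-03,  9.59850474e-01,  2.80509836e-01,
         7.09064899e-02],
       [ 9.99999338e-01, -1.04934332e-03, -4.72532768e-04,
        -4.80498185e-04],
       [-1.59209677e-04,  2.80510189e-01, -9.59851035e-01,
        -1.30678939e-01],
       [ 0.00000000e+00,  0.00000000e+00,  0.00000000e+00,
         1.00000000e+00]]), 'vfov': 70.66592266630744}
```

Request:
{"op": "drive_tool", "data": {
  "rows": [
    {"dx":10.9,"dy":-7.8,"dz":0,"wz":4.9,"hand":0},
    {"dx":10.9,"dy":-7.8,"dz":0,"wz":4.9,"hand":0},
    {"dx":10.9,"dy":-7.8,"dz":0,"wz":4.9,"hand":0},
    {"dx":10.9,"dy":-7.8,"dz":0,"wz":4.9,"hand":0},
    {"dx":10.9,"dy":-7.8,"dz":0,"wz":4.9,"hand":0},
    {"dx":10.9,"dy":-7.8,"dz":0,"wz":4.9,"hand":0},
    {"dx":10.9,"dy":-7.8,"dz":0,"wz":4.9,"hand":0},
    {"dx":10.9,"dy":-7.8,"dz":0,"wz":4.9,"hand":0},
    {"dx":10.9,"dy":-7.8,"dz":0,"wz":4.9,"hand":0},
    {"dx":10.9,"dy":-7.8,"dz":0,"wz":4.9,"hand":0},
    {"dx":10.9,"dy":-7.8,"dz":0,"wz":4.9,"hand":0},
    {"dx":10.9,"dy":-7.8,"dz":0,"wz":4.9,"hand":0},
    {"dx":10.9,"dy":-7.8,"dz":0,"wz":4.9,"hand":0},
    {"dx":10.9,"dy":-7.8,"dz":0,"wz":4.9,"hand":0},
    {"dx":10.9,"dy":-7.8,"dz":0,"wz":4.9,"hand":0},
    {"dx":10.9,"dy":-7.8,"dz":0,"wz":4.9,"hand":0}
  ]
}}

```text
invalid input at $.rows[0]: expected keys dx, dy, dz, wx, wy, wz, hand
```

```bash
python3 - <<'E'
from h import *
o=bot.get_obs(); print(o['clock'],o['joint_pos'],o['ft_force'])
go([.5495,.081,.155],-4.8); go([.531,.082,.095],-4.8)
im=bot.camera('wrist'); np.save('w1.npy',im); save('w1.png',im,1.2)
C=cam('wrist',o); print(proj(C,[[.5495,.081,.1455],[.576,-.0545,.084]]))
E
```

```text
0.9 [-1.22796390e+00  2.40586036e-01  4.97300971e-03  1.33519724e+00
  1.60092274e-06  1.57081500e+00] [0.98618086 0.17032408 0.30372772]
from [ 0.1681 -0.4709  0.2423] yaw 19.64 row d [10.895 -7.831  1.746] w [-0.     0.     4.888]
from [ 0.1681 -0.4709  0.2423] yaw 19.64 row d [10.553 -7.974  2.946] w [-0.     0.     4.888]
[[ -57.25915601 -226.09474375]
 [-114.1505114  -563.23027926]]
```

View pics/w1.png

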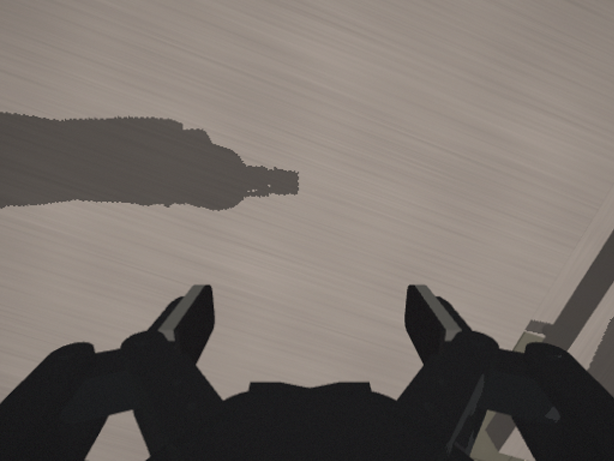

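The move was refused because every key must be present, so this picture shows only the counter and the open fingers at (150–380, 240–330). I'll send it again with all keys.

Request:
{"op": "drive_tool", "data": {
  "rows": [
    {"dx":10.9,"dy":-7.8,"dz":0,"wx":0,"wy":0,"wz":4.9,"hand":0},
    {"dx":10.9,"dy":-7.8,"dz":0,"wx":0,"wy":0,"wz":4.9,"hand":0},
    {"dx":10.9,"dy":-7.8,"dz":0,"wx":0,"wy":0,"wz":4.9,"hand":0},
    {"dx":10.9,"dy":-7.8,"dz":0,"wx":0,"wy":0,"wz":4.9,"hand":0},
    {"dx":10.9,"dy":-7.8,"dz":0,"wx":0,"wy":0,"wz":4.9,"hand":0},
    {"dx":10.9,"dy":-7.8,"dz":0,"wx":0,"wy":0,"wz":4.9,"hand":0},
    {"dx":10.9,"dy":-7.8,"dz":0,"wx":0,"wy":0,"wz":4.9,"hand":0},
    {"dx":10.9,"dy":-7.8,"dz":0,"wx":0,"wy":0,"wz":4.9,"hand":0},
    {"dx":10.9,"dy":-7.8,"dz":0,"wx":0,"wy":0,"wz":4.9,"hand":0},
    {"dx":10.9,"dy":-7.8,"dz":0,"wx":0,"wy":0,"wz":4.9,"hand":0},
    {"dx":10.9,"dy":-7.8,"dz":0,"wx":0,"wy":0,"wz":4.9,"hand":0},
    {"dx":10.9,"dy":-7.8,"dz":0,"wx":0,"wy":0,"wz":4.9,"hand":0},
    {"dx":10.9,"dy":-7.8,"dz":0,"wx":0,"wy":0,"wz":4.9,"hand":0},
    {"dx":10.9,"dy":-7.8,"dz":0,"wx":0,"wy":0,"wz":4.9,"hand":0},
    {"dx":10.9,"dy":-7.8,"dz":0,"wx":0,"wy":0,"wz":4.9,"hand":0},
    {"dx":10.9,"dy":-7.8,"dz":0,"wx":0,"wy":0,"wz":4.9,"hand":0}
  ]
}}

```text
clock: 2.55
eef_pos: [0.5475, 0.0038, 0.242]
tool_rot: [1.0, -0.006, -0.001, -0.019]
ft_force: [-0.7, -0.0, 0.0]
grip_width: -0.0003
grasp_force: 0.0
```

```bash
python3 - <<'E'
from h import *
o=bot.get_obs(); print(o['clock'],o['joint_pos'],o['ft_force'])
go([.5495,.081,.158],-4.8); go([.531,.082,.095],-4.8)
im=bot.camera('wrist'); np.save('w2.npy',im); save('w2.png',im,1.2)
C=cam('wrist',o); print(proj(C,[[.5495,.081,.1455],[.576,-.0545,.084]]))
E
```

```text
2.55 [-0.01320179  0.33691594  0.13514434  1.37095895  0.03764338  3.14058356] [-0.71051172 -0.04620938  0.01110523]
from [0.5475 0.0038 0.242 ] yaw -0.7 row d [ 0.025 -1.48   1.736] w [-0.43   0.037  0.82 ]
from [0.5475 0.0038 0.242 ] yaw -0.7 row d [-0.343 -1.448  2.997] w [-0.43   0.037  0.82 ]
[[175.02655251 194.79524171]
 [318.15765468 153.98157863]]
```

View pics/w2.png

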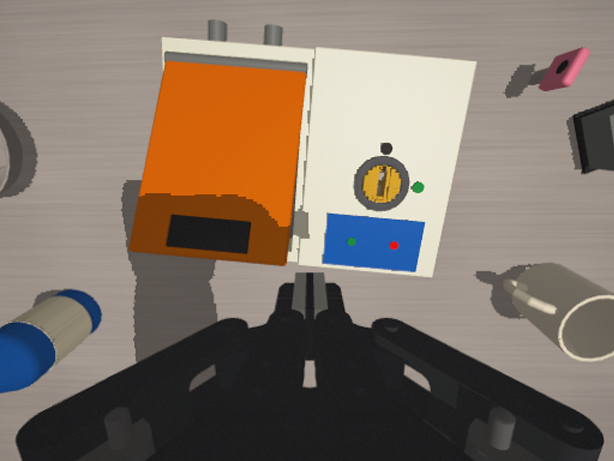

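The wrist image shows the pad at ≈(174,195) and the lock at ≈(317,152), both within 1.5 px of my projections. Joint 6 has hit its limit at this yaw, so I'll turn the other way and use yaw 90.

```bash
python3 - <<'E'
from h import *
go([.549,.081,.19],90)
E
```

```text
from [0.5475 0.0038 0.2421] yaw -0.7 row d [ 0.012 -1.503  1.099] w [ -0.354  -0.329 -18.137]
```

Request:
{"op": "drive_tool", "data": {
  "rows": [
    {"dx":0,"dy":-1.5,"dz":1.1,"wx":-0.354,"wy":-0.329,"wz":-18.137,"hand":0},
    {"dx":0,"dy":-1.5,"dz":1.1,"wx":-0.354,"wy":-0.329,"wz":-18.137,"hand":0},
    {"dx":0,"dy":-1.5,"dz":1.1,"wx":-0.354,"wy":-0.329,"wz":-18.137,"hand":0},
    {"dx":0,"dy":-1.5,"dz":1.1,"wx":-0.354,"wy":-0.329,"wz":-18.137,"hand":0},
    {"dx":0,"dy":-1.5,"dz":1.1,"wx":-0.354,"wy":-0.329,"wz":-18.137,"hand":0},
    {"dx":0,"dy":-1.5,"dz":1.1,"wx":-0.354,"wy":-0.329,"wz":-18.137,"hand":0},
    {"dx":0,"dy":-1.5,"dz":1.1,"wx":-0.354,"wy":-0.329,"wz":-18.137,"hand":0},
    {"dx":0,"dy":-1.5,"dz":1.1,"wx":-0.354,"wy":-0.329,"wz":-18.137,"hand":0},
    {"dx":0,"dy":-1.5,"dz":1.1,"wx":-0.354,"wy":-0.329,"wz":-18.137,"hand":0},
    {"dx":0,"dy":-1.5,"dz":1.1,"wx":-0.354,"wy":-0.329,"wz":-18.137,"hand":0},
    {"dx":0,"dy":-1.5,"dz":1.1,"wx":-0.354,"wy":-0.329,"wz":-18.137,"hand":0},
    {"dx":0,"dy":-1.5,"dz":1.1,"wx":-0.354,"wy":-0.329,"wz":-18.137,"hand":0}
  ]
}}

```text
clock: 3.8
eef_pos: [0.5474, 0.0799, 0.1906]
tool_rot: [0.708, 0.707, -0.0, 0.0]
ft_force: [0.6, 1.1, 0.4]
grip_width: -0.0
grasp_force: 0.0
```

```bash
python3 - <<'E'
from h import *
o=bot.get_obs(); print(o['joint_pos'])
go([.549,.081,.158],90);go([.54,.081,.125],90);go([.532,.082,.1],90)
E
```

```text
[ 1.45253247e-01  3.71658471e-01  5.07681162e-02  1.24963075e+00
 -4.25765713e-04  1.71762374e+00]
from [0.5474 0.0799 0.1906] yaw 89.91 row d [0.021 0.032 0.651] w [ 0.004  0.004 -0.018]
from [0.5474 0.0799 0.1906] yaw 89.91 row d [ 0.021 -0.148  1.311] w [ 0.004  0.004 -0.018]
from [0.5474 0.0799 0.1906] yaw 89.91 row d [ 0.041 -0.309  1.811] w [ 0.004  0.004 -0.018]
```

Request:
{"op": "drive_tool", "data": {
  "rows": [
    {"dx":0,"dy":0,"dz":0.65,"wx":0,"wy":0,"wz":0,"hand":0},
    {"dx":0,"dy":-0.05,"dz":0.9,"wx":0,"wy":0,"wz":0,"hand":0},
    {"dx":0,"dy":-0.1,"dz":1.1,"wx":0,"wy":0,"wz":0,"hand":0},
    {"dx":0,"dy":-0.15,"dz":1.3,"wx":0,"wy":0,"wz":0,"hand":0},
    {"dx":0,"dy":-0.2,"dz":1.5,"wx":0,"wy":0,"wz":0,"hand":0},
    {"dx":0,"dy":-0.25,"dz":1.65,"wx":0,"wy":0,"wz":0,"hand":0},
    {"dx":0,"dy":-0.3,"dz":1.8,"wx":0,"wy":0,"wz":0,"hand":0}
  ]
}}

```text
clock: 4.5
eef_pos: [0.5354, 0.0806, 0.1028]
tool_rot: [0.707, 0.707, 0.002, 0.002]
ft_force: [0.7, -1.2, 13.0]
grip_width: 0.0
grasp_force: 5.8
```

Request:
{"op": "drive_tool", "data": {
  "rows": [
    {"dx":0,"dy":0,"dz":0.05,"wx":0,"wy":0,"wz":0,"hand":0},
    {"dx":0,"dy":0,"dz":0.1,"wx":0,"wy":0,"wz":0,"hand":0},
    {"dx":0,"dy":0,"dz":0.15,"wx":0,"wy":0,"wz":0,"hand":0},
    {"dx":0,"dy":0,"dz":0.2,"wx":0,"wy":0,"wz":0,"hand":0}
  ]
}}

```text
clock: 4.9
eef_pos: [0.5332, 0.0806, 0.0936]
tool_rot: [0.707, 0.707, 0.001, 0.001]
ft_force: [-11.3, -1.4, 36.1]
grip_width: 0.0001
grasp_force: 17.8
```

Request:
{"op": "drive_tool", "data": {
  "rows": [
    {"dx":0,"dy":0,"dz":-0.5,"wx":0,"wy":0,"wz":0,"hand":0},
    {"dx":0,"dy":0,"dz":-1.5,"wx":0,"wy":0,"wz":0,"hand":20},
    {"dx":0,"dy":0,"dz":-2.5,"wx":0,"wy":0,"wz":0,"hand":40},
    {"dx":0,"dy":0,"dz":-2.5,"wx":0,"wy":0,"wz":0,"hand":40},
    {"dx":0,"dy":0,"dz":-2.5,"wx":0,"wy":0,"wz":0,"hand":40}
  ]
}}

```text
clock: 5.4
eef_pos: [0.5339, 0.0807, 0.2165]
tool_rot: [0.707, 0.707, 0.001, 0.001]
ft_force: [0.6, -1.3, -0.6]
grip_width: 0.0403
grasp_force: 0.0
```

```bash
python3 - <<'E'
from seg import *
im=bot.camera('scene'); np.save('s2.npy',im)
h=cv2.cvtColor(im,cv2.COLOR_RGB2HSV).astype(int)
save('s2.png',im[140:300,130:330],3)
C=cam('scene'); 
# predicted pad px if shut / if stuck at .09
c0=np.array([.589,.010]);y=np.radians(-4.8);A=np.array([[np.cos(y),-np.sin(y)],[np.sin(y),np.cos(y)]])
for q in (0,.09): 
    P=c0+A@[.082-.145*np.cos(q)+.006*np.sin(q),.067]; print(q,proj(C,[*P,.076+.145*np.sin(q)+.006*np.cos(q)]))
b=blob(h[...,2]<45,(268,215),22); print(b)
o=bot.get_obs(); 
go([.52,-.31,.21],150)
E
```

```text
0 [[274.97846102 208.39730204]]
0.09 [[274.84245607 205.20248749]]
(array([274.92553191, 208.94148936]), np.int32(188), ((274.9054260253906, 208.93243408203125), (23.94701385498047, 8.137334823608398), 35.53767776489258))
from [0.5327 0.0805 0.2147] yaw 89.97 row d [-7.811 -0.25   0.096] w [-4.0000e-03  3.0000e-03 -1.2007e+01]
```

View pics/s2.png

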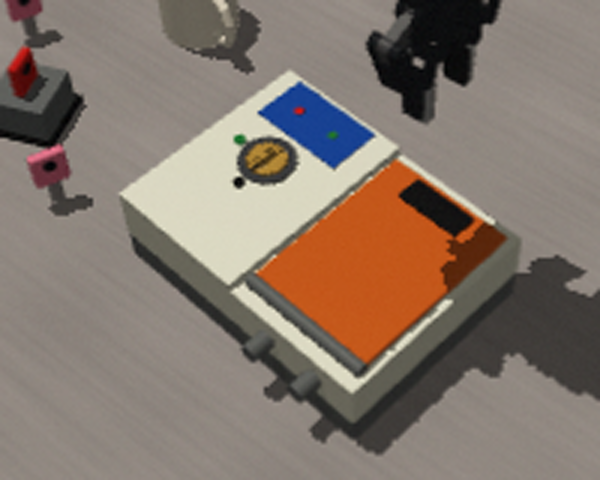

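The scene image shows the cover lying flat, with the pad at ≈(275,209) where my shut-cover projection put it. It stays shut with the hand off it. Next is the key.

Request:
{"op": "drive_tool", "data": {
  "rows": [
    {"dx":-7.6,"dy":1.3,"dz":0,"wx":0,"wy":0,"wz":-22,"hand":40},
    {"dx":-7.6,"dy":1.3,"dz":0,"wx":0,"wy":0,"wz":-22,"hand":40},
    {"dx":-7.6,"dy":1.3,"dz":0,"wx":0,"wy":0,"wz":-22,"hand":40},
    {"dx":-7.6,"dy":1.3,"dz":0,"wx":0,"wy":0,"wz":-22,"hand":40},
    {"dx":-7.6,"dy":1.3,"dz":0,"wx":0,"wy":0,"wz":-22,"hand":40},
    {"dx":-7.6,"dy":1.3,"dz":0,"wx":0,"wy":0,"wz":-22,"hand":40},
    {"dx":-7.6,"dy":1.3,"dz":0,"wx":0,"wy":0,"wz":-22,"hand":40},
    {"dx":-7.6,"dy":1.3,"dz":0,"wx":0,"wy":0,"wz":-22,"hand":40},
    {"dx":-7.6,"dy":1.3,"dz":0,"wx":0,"wy":0,"wz":-22,"hand":40},
    {"dx":-7.6,"dy":1.3,"dz":0,"wx":0,"wy":0,"wz":-22,"hand":40},
    {"dx":-7.6,"dy":1.3,"dz":0,"wx":0,"wy":0,"wz":-22,"hand":40},
    {"dx":-7.6,"dy":1.3,"dz":0,"wx":0,"wy":0,"wz":-22,"hand":40},
    {"dx":-7.6,"dy":1.3,"dz":0,"wx":0,"wy":0,"wz":-22,"hand":40},
    {"dx":-7.6,"dy":1.3,"dz":0,"wx":0,"wy":0,"wz":-22,"hand":40},
    {"dx":-7.6,"dy":1.3,"dz":0,"wx":0,"wy":0,"wz":-22,"hand":40},
    {"dx":-7.6,"dy":1.3,"dz":0,"wx":0,"wy":0,"wz":-22,"hand":40}
  ]
}}

```text
clock: 7.05
eef_pos: [0.5974, -0.2993, 0.2141]
tool_rot: [-0.172, 0.985, 0.0, -0.001]
ft_force: [0.5, 0.1, 0.1]
grip_width: 0.0396
grasp_force: 0.0
```

```bash
python3 - <<'E'
from seg import *
o=bot.get_obs(); im=bot.camera('wrist'); np.save('w3.npy',im); save('w3.png',im,1.5)
print(o['joint_pos'],o['eef_pos'],o['tool_rot'])
C=cam('wrist',o); print(proj(C,[[.612,-.306,.076],[.612,-.306,.04]]))
E
```

```text
[-4.64338765e-01  6.01910103e-01  4.80914655e-01  1.45144090e+00
 -1.16353529e-04 -8.10847046e-01] [ 0.59741037 -0.29925956  0.21410517] [-1.72388668e-01  9.85028665e-01  4.41373951e-04 -6.93532734e-04]
[[246.12854596 196.75744379]
 [247.3620219  187.67776405]]
```

View pics/w3.png

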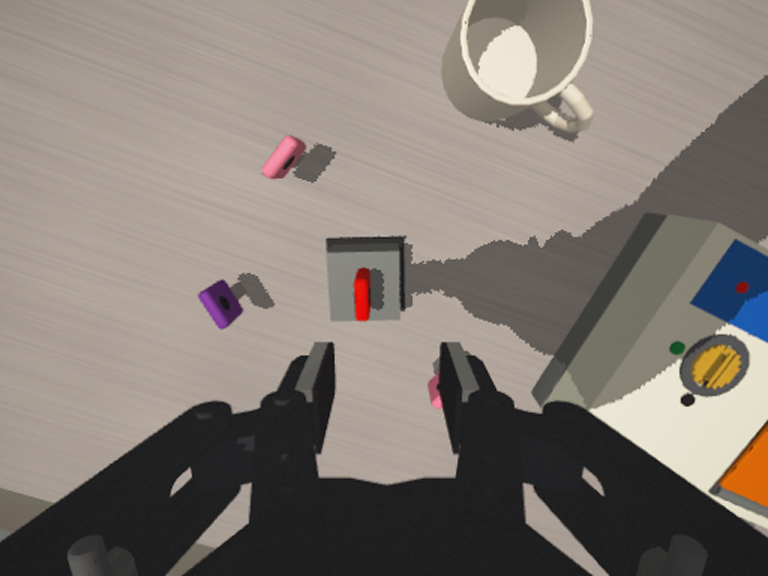

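The wrist view shows the red key at ≈(241,197) on the grey stand, nearly aligned with the tool's x. One pink look-alike is near the right finger at ≈(290,260). I'll fit the key's pose to its outline.

```bash
cat > fit.py <<'E'
from seg import *
from scipy.optimize import minimize
def fitbox(im,C,x0,size,z0,mask,z1):
    S=8
    ys,xs=np.where(mask); x1,y1=xs.min()-15,ys.min()-15; w,h=xs.ptp()+31 if hasattr(xs,'ptp') else np.ptp(xs)+31,np.ptp(ys)+31
    M=cv2.resize(mask[y1:y1+h,x1:x1+w].astype(np.uint8),None,fx=S,fy=S,interpolation=cv2.INTER_NEAREST)
    def cost(p):
        c,s=np.cos(p[2]),np.sin(p[2]); P=[[p[0]+c*a-s*b,p[1]+s*a+c*b,z] for a in(-size[0]/2,size[0]/2) for b in(-size[1]/2,size[1]/2) for z in(z0,z1)]
        q=(proj(C,P)-[x1,y1]+.5)*S
        D=np.zeros_like(M); cv2.fillConvexPoly(D,cv2.convexHull(q.astype(np.float32)).astype(np.int32),1)
        return 1-(D&M).sum()/(D|M).sum()
    best=None
    for dy in (-.12,0,.12):
        r=minimize(cost,np.array(x0)+[0,0,dy],method='Nelder-Mead',options=dict(initial_simplex=np.array(x0)+[0,0,dy]+np.array([[0,0,0],[.006,0,0],[0,.006,0],[0,0,.15]]),xatol=1e-5,fatol=1e-5))
        if best is None or r.fun<best.fun: best=r
    return best.x,best.fun
E
python3 - <<'E'
from fit import *
im=np.load('w3.npy'); o=bot.get_obs(); C=cam('wrist',o)
h=cv2.cvtColor(im,cv2.COLOR_RGB2HSV).astype(int)
m=((h[...,0]<5)|(h[...,0]>175))&(h[...,1]>180)&(h[...,2]>60)
n,l,s,c=cv2.connectedComponentsWithStats(m.astype(np.uint8)); i=min(range(1,n),key=lambda i:np.hypot(*(c[i]-[241,197]))+(s[i,4]<30)*999)
print(c[i],s[i])
x,f=fitbox(im,C,[.612,-.306,np.radians(20)],(.032,.010),.04,l==i,.076); print('key',x[:2],np.degrees(x[2]),f)
g=(h[...,1]<25)&(h[...,2]>85)&(h[...,2]<140)
go([x[0],x[1],.12],np.degrees(x[2])+180); go([x[0],x[1],.05],np.degrees(x[2])+180)
for c,u in(('top',(349.4,166.2)),('scene',(136,159.8))): print(c,proj(cam(c),[x[0],x[1],.06]),u)
E
```

```text
[241.06369427 196.08917197] [236 179  11  35 314]
key [ 0.61759392 -0.3106242 ] 18.198200961679856 0.199743661633356
from [ 0.5975 -0.2993  0.2145] yaw -160.12 row d [-0.302 -0.35   1.889] w [ 0.007 -0.009  0.336]
from [ 0.5975 -0.2993  0.2145] yaw -160.12 row d [-0.303 -0.351  3.289] w [ 0.007 -0.009  0.336]
top [[348.8819262  166.67976049]] (349.4, 166.2)
scene [[137.48795098 163.14514375]] (136, 159.8)
```

Request:
{"op": "drive_tool", "data": {
  "rows": [
    {"dx":-0.3,"dy":-0.35,"dz":1.0,"wx":0,"wy":0,"wz":0.2,"hand":34},
    {"dx":-0.3,"dy":-0.35,"dz":1.9,"wx":0,"wy":0,"wz":0.2,"hand":34},
    {"dx":-0.3,"dy":-0.35,"dz":2.0,"wx":0,"wy":0,"wz":0.2,"hand":34},
    {"dx":-0.3,"dy":-0.35,"dz":2.0,"wx":0,"wy":0,"wz":0.2,"hand":34}
  ]
}}

```text
clock: 7.5
eef_pos: [0.6164, -0.3101, 0.1136]
tool_rot: [-0.164, 0.986, 0.001, -0.002]
ft_force: [0.5, 0.8, 0.3]
grip_width: 0.0338
grasp_force: 0.0
```

```bash
python3 - <<'E'
from fit import *
o=bot.get_obs(); im=bot.camera('wrist'); np.save('w4.npy',im); save('w4.png',im[100:384,80:440],1.8)
C=cam('wrist',o)
h=cv2.cvtColor(im,cv2.COLOR_RGB2HSV).astype(int)
m=((h[...,0]<5)|(h[...,0]>175))&(h[...,1]>180)&(h[...,2]>60)
n,l,s,c=cv2.connectedComponentsWithStats(m.astype(np.uint8)); i=1+np.argmax(s[1:,4])
print(c[i],s[i])
x,f=fitbox(im,C,[.6176,-.3106,np.radians(19)],(.032,.010),.04,l==i,.076); print('key',x[:2],np.degrees(x[2]),f)
go([x[0],x[1],.056],np.degrees(x[2])+180)
E
```

```text
[255.68793343 218.02496533] [248 191  16  55 721]
key [ 0.61827703 -0.30991132] 21.637949217003385 0.16860192564278242
from [ 0.6181 -0.3109  0.1164] yaw -161.05 row d [-0.009  0.018  1.208] w [-0.007  0.004 -0.539]
```

View pics/w4.png

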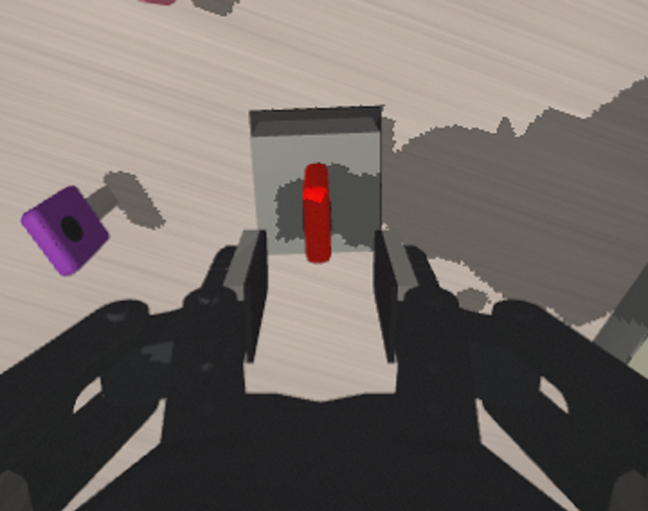

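The key is centred between the fingers at ≈(256,218). I'll go down and grip it.

Request:
{"op": "drive_tool", "data": {
  "rows": [
    {"dx":0,"dy":0,"dz":0.6,"wx":0,"wy":0,"wz":-0.35,"hand":34},
    {"dx":0,"dy":0,"dz":1.0,"wx":0,"wy":0,"wz":-0.35,"hand":34},
    {"dx":0,"dy":0,"dz":1.2,"wx":0,"wy":0,"wz":-0.35,"hand":34},
    {"dx":0,"dy":0,"dz":1.2,"wx":0,"wy":0,"wz":-0.35,"hand":34},
    {"dx":0,"dy":0,"dz":1.2,"wx":0,"wy":0,"wz":-0.35,"hand":3},
    {"dx":0,"dy":0,"dz":1.2,"wx":0,"wy":0,"wz":-0.35,"hand":3},
    {"dx":0,"dy":0,"dz":1.2,"wx":0,"wy":0,"wz":-0.35,"hand":3},
    {"dx":0,"dy":0,"dz":1.2,"wx":0,"wy":0,"wz":-0.35,"hand":3},
    {"dx":0,"dy":0,"dz":1.2,"wx":0,"wy":0,"wz":-0.35,"hand":3}
  ]
}}

```text
clock: 8.45
eef_pos: [0.6195, -0.3117, 0.058]
tool_rot: [-0.18, 0.984, -0.002, 0.002]
ft_force: [-0.1, -0.7, 5.5]
grip_width: 0.009
grasp_force: 59.5
```

Request:
{"op": "drive_tool", "data": {
  "rows": [
    {"dx":0,"dy":0,"dz":-0.3,"wx":0,"wy":0,"wz":0,"hand":3},
    {"dx":0,"dy":0,"dz":-0.8,"wx":0,"wy":0,"wz":0,"hand":3},
    {"dx":0,"dy":0,"dz":-1.6,"wx":0,"wy":0,"wz":0,"hand":3},
    {"dx":0,"dy":0,"dz":-2.4,"wx":0,"wy":0,"wz":0,"hand":3},
    {"dx":0,"dy":0,"dz":-2.4,"wx":0,"wy":0,"wz":0,"hand":3},
    {"dx":0,"dy":0,"dz":-2.4,"wx":0,"wy":0,"wz":0,"hand":3}
  ]
}}

```text
clock: 9.05
eef_pos: [0.6187, -0.3113, 0.1773]
tool_rot: [-0.18, 0.984, -0.001, 0.002]
ft_force: [-0.8, -0.1, -0.6]
grip_width: 0.0092
grasp_force: 58.8
```

```bash
python3 - <<'E'
from fit import *
o=bot.get_obs(); print(o['joint_pos'],o['grip_width'])
go([.52,-.06,.18],175.2)
# refine lock position: brass disc in all pictures, fixed height .084
for f,n,p,ob in (('w2','wrist',(317,152),([.5475,.0038,.242],None)),('top0','top',(272,175),None),('scene0','scene',(219,193),None),('s2','scene',(219,193),None)):
    im=np.load(f+'.npy'); h=cv2.cvtColor(im,cv2.COLOR_RGB2HSV).astype(int)
    m=(h[...,0]>13)&(h[...,0]<28)&(h[...,1]>120)&(h[...,2]>60)
    m=cv2.morphologyEx(m.astype(np.uint8),cv2.MORPH_CLOSE,np.ones((5,5)))
    b=blob(m,p,12); print(f,b)
    if n!='wrist': print(atz(cam(n),*b[0],.084))
E
```

```text
[-4.66073245e-01  6.63378746e-01  4.93871680e-01  1.39707290e+00
 -1.07097442e-04 -8.27646107e-01] 0.009155463075292934
from [ 0.6187 -0.3113  0.1773] yaw -159.28 row d [ 0.068  5.398 -0.071] w [-0.029  0.039  5.103]
w2 (array([317.50123153, 152.84359606]), np.int32(812), ((317.5, 152.5), (31.0, 31.0), 90.0))
top0 (array([271.87, 175.03]), np.int32(100), ((272.0, 175.0), (10.0, 10.0), 90.0))
[ 0.57463281 -0.05432992  0.084     ]
scene0 (array([218.40650407, 192.51219512]), np.int32(123), ((218.25003051757812, 192.74998474121094), (11.31370735168457, 12.020814895629883), 45.0))
[ 0.57750049 -0.05510696  0.084     ]
s2 (array([218.4516129 , 192.48387097]), np.int32(124), ((218.5, 192.5), (11.0, 13.0), 90.0))
[ 0.57736441 -0.05507977  0.084     ]
```

Request:
{"op": "drive_tool", "data": {
  "rows": [
    {"dx":-1.0,"dy":5.1,"dz":0,"wx":-0.03,"wy":0.04,"wz":5.1,"hand":3},
    {"dx":-1.0,"dy":5.1,"dz":0,"wx":-0.03,"wy":0.04,"wz":5.1,"hand":3},
    {"dx":-1.0,"dy":5.1,"dz":0,"wx":-0.03,"wy":0.04,"wz":5.1,"hand":3},
    {"dx":-1.0,"dy":5.1,"dz":0,"wx":-0.03,"wy":0.04,"wz":5.1,"hand":3},
    {"dx":-1.0,"dy":5.1,"dz":0,"wx":-0.03,"wy":0.04,"wz":5.1,"hand":3},
    {"dx":-1.0,"dy":5.1,"dz":0.2,"wx":-0.03,"wy":0.04,"wz":5.1,"hand":3},
    {"dx":-1.0,"dy":5.1,"dz":0.2,"wx":-0.03,"wy":0.04,"wz":5.1,"hand":3},
    {"dx":-1.0,"dy":5.1,"dz":0.2,"wx":-0.03,"wy":0.04,"wz":5.1,"hand":3},
    {"dx":-1.0,"dy":5.1,"dz":0.2,"wx":-0.03,"wy":0.04,"wz":5.1,"hand":3}
  ]
}}

```text
clock: 9.95
eef_pos: [0.5746, -0.0563, 0.1647]
tool_rot: [0.043, 0.999, 0.001, -0.002]
ft_force: [-0.1, -0.1, -0.4]
grip_width: 0.0092
grasp_force: 58.9
```

```bash
python3 - <<'E'
from fit import *
o=bot.get_obs(); im=bot.camera('wrist'); np.save('w5.npy',im); save('w5.png',im[60:330,120:400],2.2)
print(o['joint_pos'],o['eef_pos'])
C=cam('wrist',o); q=R.from_quat(o['tool_rot']); p=np.array(o['eef_pos'])
print('lock px',proj(C,[[.5745,-.0545,.084],[.5773,-.0551,.084]]),'blade tip',proj(C,p+q.apply([[-.006,0,.044],[.006,0,.044],[0,0,.018]])))
go([.575,-.055,.15],175.2)
E
```

```text
[-9.81059215e-02  4.38169194e-01  8.25715517e-02  1.21946154e+00
  9.60162291e-04 -1.25411128e-02] [ 0.57456904 -0.05626796  0.16473498]
lock px [[259.28564141 204.19355063]
 [258.84225192 207.45588952]] blade tip [[257.15533991 229.04590279]
 [257.16593399 212.94582843]
 [257.07066188 237.56252786]]
from [ 0.5747 -0.0564  0.165 ] yaw 175.08 row d [-0.004  0.028  0.3  ] w [ 0.014 -0.043 -0.025]
```

View pics/w5.png

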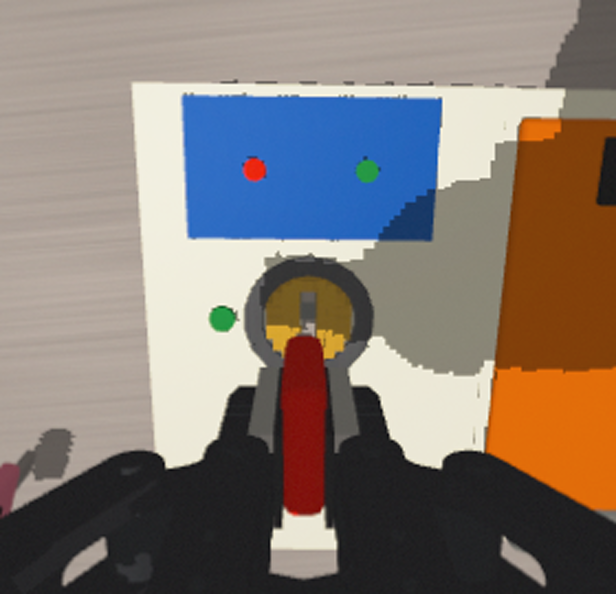

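The wrist crop shows the slot at column ≈260 and the blade at column ≈257. I'll fit the disc centre and slot numerically before going in.

```bash
python3 - <<'E'
from fit import *
o=bot.get_obs(); im=np.load('w5.npy'); C=cam('wrist',o)
h=cv2.cvtColor(im,cv2.COLOR_RGB2HSV).astype(int)
# dark-grey ring outer + brass: brass edge points on upper part
m=(h[...,0]>13)&(h[...,0]<30)&(h[...,1]>120); m[:170]=0;m[225:]=0;m[:,:225]=0;m[:,295:]=0
pts=[]
for r in range(184,212):
    c=np.where(m[r])[0]
    if len(c)>8: pts+= [(c.min()-.5,r),(c.max()+.5,r)]; 
    if r%3==0 and len(c): print(r,c.min(),c.max(),[ (int(a)) for a in c[:-1][np.diff(c)>1]],[int(a) for a in c[1:][np.diff(c)>1]])
W=np.array([atz(C,u,v,.084)[:2] for u,v in pts])
from scipy.optimize import least_squares
r=least_squares(lambda p:np.hypot(*(W-p[:2]).T)-p[2],[.575,-.055,.015],loss='soft_l1',f_scale=.0005); print('disc',r.x,np.abs(r.fun).mean())
# slot middle columns
for rr in (193,196,199,202): 
    g=np.where((h[rr,245:275,1]<110))[0]+245
    if len(g): print(rr,g.min(),g.max(),atz(C,(g.min()+g.max())/2,rr,.084))
E
```

```text
186 254 265 [] []
189 248 272 [] []
192 245 275 [] []
195 242 278 [255] [264]
198 241 279 [255] [264]
201 241 279 [255] [264]
204 241 278 [255] [264]
207 241 278 [255] [264]
210 241 278 [256] [264]
disc [ 0.57463123 -0.0541487   0.01629985] 0.0003008793679270166
193 257 263 [ 0.56524052 -0.05322261  0.084     ]
196 257 263 [ 0.56778469 -0.05343281  0.084     ]
199 256 263 [ 0.57031036 -0.05405283  0.084     ]
202 256 263 [ 0.57288729 -0.05426705  0.084     ]
```

Request:
{"op": "drive_tool", "data": {
  "rows": [
    {"dx":0,"dy":0.045,"dz":0.3,"wx":0,"wy":0,"wz":0,"hand":3},
    {"dx":0,"dy":0.045,"dz":0.5,"wx":0,"wy":0,"wz":0,"hand":3},
    {"dx":0,"dy":0.045,"dz":0.65,"wx":0,"wy":0,"wz":0,"hand":3},
    {"dx":0,"dy":0.045,"dz":0.7,"wx":0,"wy":0,"wz":0,"hand":3},
    {"dx":0,"dy":0.045,"dz":0.74,"wx":0,"wy":0,"wz":0,"hand":3},
    {"dx":0,"dy":0.045,"dz":0.78,"wx":0,"wy":0,"wz":0,"hand":3},
    {"dx":0,"dy":0.045,"dz":0.82,"wx":0,"wy":0,"wz":0,"hand":3},
    {"dx":0,"dy":0.045,"dz":0.82,"wx":0,"wy":0,"wz":0,"hand":3}
  ]
}}

```text
clock: 10.8
eef_pos: [0.5751, -0.0529, 0.1254]
tool_rot: [0.042, 0.999, 0.0, -0.001]
ft_force: [-0.5, -1.2, 3.1]
grip_width: 0.0094
grasp_force: 59.6
```

Request:
{"op": "drive_tool", "data": {
  "rows": [
    {"dx":0,"dy":0,"dz":0.03,"wx":0,"wy":0,"wz":0,"hand":3},
    {"dx":0,"dy":0,"dz":0.06,"wx":0,"wy":0,"wz":0,"hand":3},
    {"dx":0,"dy":0,"dz":0.06,"wx":0,"wy":0,"wz":0,"hand":3}
  ]
}}

```text
clock: 11.1
eef_pos: [0.5747, -0.0533, 0.1213]
tool_rot: [0.042, 0.999, -0.0, -0.001]
ft_force: [-0.6, -4.2, 1.2]
grip_width: 0.0093
grasp_force: 59.1
```

```bash
python3 - <<'E'
from h import *
o=bot.get_obs(); print(o['ft_force'],o['ft_torque']);go([.575,-.054,.12],175)
E
```

```text
[-0.63920631 -4.17888764  1.15533156] [-1.09516396 -0.07278814  0.00190381]
from [ 0.5747 -0.0533  0.1213] yaw 175.18 row d [-0.008 -0.014  0.025] w [-0.005 -0.033  0.036]
```

Request:
{"op": "drive_tool", "data": {
  "rows": [
    {"dx":0.03,"dy":-0.015,"dz":0,"wx":0,"wy":0,"wz":0,"hand":3},
    {"dx":0.07,"dy":-0.015,"dz":0,"wx":0,"wy":0,"wz":0,"hand":3},
    {"dx":0.1,"dy":-0.015,"dz":0,"wx":0,"wy":0,"wz":0,"hand":3},
    {"dx":0.12,"dy":-0.015,"dz":0,"wx":0,"wy":0,"wz":0,"hand":3},
    {"dx":0.12,"dy":-0.015,"dz":0,"wx":0,"wy":0,"wz":0,"hand":3}
  ]
}}

```text
clock: 11.6
eef_pos: [0.5718, -0.0531, 0.1214]
tool_rot: [0.042, 0.999, 0.0, 0.002]
ft_force: [8.9, -4.4, -6.7]
grip_width: 0.009
grasp_force: 58.3
```

```bash
python3 - <<'E'
from h import *
o=bot.get_obs(); print(o['eef_pos'],o['ft_force'],o['ft_torque'])
E
```

```text
[ 0.57179865 -0.05308472  0.12139806] [ 8.93469301 -4.40752319 -6.74999711] [-1.07466354 -2.17678938  0.01033183]
```

Request:
{"op": "drive_tool", "data": {
  "rows": [
    {"dx":-0.07,"dy":-0.025,"dz":0,"wx":0,"wy":0,"wz":0,"hand":3},
    {"dx":-0.07,"dy":-0.025,"dz":0.04,"wx":0,"wy":0,"wz":0,"hand":3},
    {"dx":-0.07,"dy":-0.025,"dz":0.08,"wx":0,"wy":0,"wz":0,"hand":3},
    {"dx":-0.07,"dy":-0.025,"dz":0.1,"wx":0,"wy":0,"wz":0,"hand":3}
  ]
}}

```text
clock: 12.0
eef_pos: [0.5725, -0.0536, 0.1165]
tool_rot: [0.041, 0.999, 0.001, -0.001]
ft_force: [3.6, -0.4, 1.3]
grip_width: 0.009
grasp_force: 59.5
```

```bash
python3 - <<'E'
from h import *
o=bot.get_obs(); print(o['eef_pos'],o['ft_force'],o['ft_torque']); go([0.5725,-.054,.116],175)
E
```

```text
[ 0.57247124 -0.05356848  0.11646401] [ 3.59622613 -0.35047903  1.29956768] [-0.10268595 -0.8576935  -0.01157176]
from [ 0.5725 -0.0536  0.1165] yaw 175.25 row d [-0.001 -0.009  0.009] w [ 0.028 -0.023  0.05 ]
```

Request:
{"op": "drive_tool", "data": {
  "rows": [
    {"dx":0,"dy":0,"dz":0.03,"wx":0,"wy":0,"wz":0,"hand":3},
    {"dx":-0.06,"dy":0,"dz":0.03,"wx":0,"wy":0,"wz":0,"hand":3},
    {"dx":-0.12,"dy":0,"dz":0.03,"wx":0,"wy":0,"wz":0,"hand":3},
    {"dx":-0.18,"dy":0,"dz":0.03,"wx":0,"wy":0,"wz":0,"hand":3},
    {"dx":-0.19,"dy":0,"dz":0.03,"wx":0,"wy":0,"wz":0,"hand":3}
  ]
}}

```text
clock: 12.5
eef_pos: [0.5799, -0.0547, 0.1137]
tool_rot: [0.042, 0.999, 0.001, -0.004]
ft_force: [-2.7, 0.2, -0.0]
grip_width: 0.0091
grasp_force: 59.2
```

```bash
python3 - <<'E'
from h import *
o=bot.get_obs(); print(o['eef_pos'],o['ft_force'],o['ft_torque'],o['tool_rot'])
E
```

```text
[ 0.5799291  -0.05469844  0.11373846] [-2.67340635  0.24232651 -0.01139449] [ 0.11309329  0.65666941 -0.00695277] [ 4.17059082e-02  9.99122701e-01  9.94647684e-04 -3.66817064e-03]
```

Request:
{"op": "drive_tool", "data": {
  "rows": [
    {"dx":-0.02,"dy":0,"dz":0,"wx":0,"wy":0,"wz":0,"hand":3},
    {"dx":-0.03,"dy":0,"dz":0.03,"wx":0,"wy":0,"wz":0,"hand":3},
    {"dx":-0.03,"dy":0,"dz":0.06,"wx":0,"wy":0,"wz":0,"hand":3},
    {"dx":-0.03,"dy":0,"dz":0.09,"wx":0,"wy":0,"wz":0,"hand":3}
  ]
}}

```text
clock: 12.9
eef_pos: [0.5827, -0.0551, 0.1102]
tool_rot: [0.042, 0.999, 0.001, -0.002]
ft_force: [-2.8, 0.0, 0.4]
grip_width: 0.0091
grasp_force: 59.4
```

```bash
python3 - <<'E'
from h import *
o=bot.get_obs(); print(o['eef_pos'],o['ft_force'],o['ft_torque'],o['tool_rot'])
E
```

```text
[ 0.58265611 -0.05506551  0.11023347] [-2.8461101   0.02707597  0.35927301] [0.05473031 0.72864768 0.00934075] [ 4.17485238e-02  9.99126270e-01  7.72550560e-04 -1.77755501e-03]
```

Request:
{"op": "drive_tool", "data": {
  "rows": [
    {"dx":0,"dy":0,"dz":0.04,"wx":0,"wy":0,"wz":0,"hand":3},
    {"dx":0,"dy":0,"dz":0.08,"wx":0,"wy":0,"wz":0,"hand":3},
    {"dx":0,"dy":0,"dz":0.1,"wx":0,"wy":0,"wz":0,"hand":3},
    {"dx":0.05,"dy":0,"dz":0.12,"wx":0,"wy":0,"wz":0,"hand":3},
    {"dx":0.1,"dy":0,"dz":0.14,"wx":0,"wy":0,"wz":0,"hand":3}
  ]
}}

```text
clock: 13.4
eef_pos: [0.5793, -0.0547, 0.1038]
tool_rot: [0.042, 0.999, 0.001, 0.0]
ft_force: [1.1, -0.7, 1.7]
grip_width: 0.0091
grasp_force: 59.5
```

```bash
python3 - <<'E'
from h import *
o=bot.get_obs(); print(o['eef_pos'],o['ft_force'],o['ft_torque'],o['tool_rot'])
E
```

```text
[ 0.57928558 -0.05470112  0.10376211] [ 1.0847045  -0.6851003   1.72621322] [-0.00624345 -0.27676791 -0.03388296] [4.17111209e-02 9.99129427e-01 7.49400988e-04 9.71262283e-05]
```

Request:
{"op": "drive_tool", "data": {
  "rows": [
    {"dx":0.03,"dy":0,"dz":0.03,"wx":0,"wy":0,"wz":0,"hand":3},
    {"dx":0.03,"dy":0,"dz":0.06,"wx":0,"wy":0,"wz":0,"hand":3},
    {"dx":0.03,"dy":0,"dz":0.09,"wx":0,"wy":0,"wz":0,"hand":3},
    {"dx":0.03,"dy":0,"dz":0.12,"wx":0,"wy":0,"wz":0,"hand":3},
    {"dx":0.03,"dy":0,"dz":0.12,"wx":0,"wy":0,"wz":0,"hand":3}
  ]
}}

```text
clock: 13.9
eef_pos: [0.5776, -0.0546, 0.1016]
tool_rot: [0.042, 0.999, 0.001, 0.001]
ft_force: [-5.7, 0.0, 20.3]
grip_width: 0.0087
grasp_force: 62.7
```

```bash
python3 - <<'E'
from h import *
o=bot.get_obs(); print(o['eef_pos'],o['ft_force'],o['ft_torque'],o['tool_rot'])
E
```

```text
[ 0.57762579 -0.05456989  0.10160576] [-5.74964008e+00  3.87292975e-03  2.03147366e+01] [0.18299382 1.27019338 0.00796199] [4.17182452e-02 9.99128755e-01 6.86190896e-04 9.20560920e-04]
```

Request:
{"op": "drive_tool", "data": {
  "rows": [
    {"dx":0,"dy":0,"dz":-0.02,"wx":0,"wy":0,"wz":0,"hand":3},
    {"dx":0,"dy":0,"dz":-0.02,"wx":0,"wy":0,"wz":0,"hand":3},
    {"dx":0,"dy":0,"dz":-0.02,"wx":0,"wy":0,"wz":1.5,"hand":3},
    {"dx":0,"dy":0,"dz":-0.02,"wx":0,"wy":0,"wz":3,"hand":3},
    {"dx":0,"dy":0,"dz":-0.02,"wx":0,"wy":0,"wz":4.5,"hand":3},
    {"dx":0,"dy":0,"dz":-0.02,"wx":0,"wy":0,"wz":6,"hand":3},
    {"dx":0,"dy":0,"dz":-0.02,"wx":0,"wy":0,"wz":6,"hand":3}
  ]
}}

```text
clock: 14.6
eef_pos: [0.5775, -0.0549, 0.1017]
tool_rot: [0.3, 0.954, 0.001, 0.0]
ft_force: [-4.7, -0.6, 15.5]
grip_width: 0.0092
grasp_force: 61.7
```

```bash
python3 - <<'E'
from h import *
o=bot.get_obs(); q=R.from_quat(o['tool_rot']);print(o['eef_pos'],o['ft_force'],o['ft_torque'],'tool-frame F',q.inv().apply(o['ft_force'])); go(o['eef_pos'],85)
E
```

```text
[ 0.57752075 -0.0548522   0.10166942] [-4.71982133 -0.59769027 15.54117543] [-0.0768355   0.96501307  0.04368925] tool-frame F [  3.51952917  -3.17046998 -15.54744723]
from [ 0.5775 -0.0549  0.1017] yaw 145.09 row d [0. 0. 0.] w [ 1.7000e-02 -2.0000e-03  1.2018e+01]
```

Request:
{"op": "drive_tool", "data": {
  "rows": [
    {"dx":0,"dy":-0.01,"dz":0,"wx":0,"wy":0,"wz":1.5,"hand":3},
    {"dx":0,"dy":-0.015,"dz":0,"wx":0,"wy":0,"wz":3,"hand":3},
    {"dx":0,"dy":-0.015,"dz":0,"wx":0,"wy":0,"wz":4.5,"hand":3},
    {"dx":0,"dy":-0.015,"dz":0,"wx":0,"wy":0,"wz":6,"hand":3},
    {"dx":0,"dy":-0.015,"dz":0,"wx":0,"wy":0,"wz":7.5,"hand":3},
    {"dx":0,"dy":-0.015,"dz":0,"wx":0,"wy":0,"wz":7.5,"hand":3}
  ]
}}

```text
clock: 15.2
eef_pos: [0.5772, -0.0551, 0.1017]
tool_rot: [0.591, 0.807, 0.001, 0.0]
ft_force: [-3.7, 0.1, 15.2]
grip_width: 0.0096
grasp_force: 61.7
```

```bash
python3 - <<'E'
from h import *
o=bot.get_obs(); q=R.from_quat(o['tool_rot']);print(o['eef_pos'],o['ft_force'],o['ft_torque'],'tool-frame F',q.inv().apply(o['ft_force'])); go(o['eef_pos'],85)
E
```

```text
[ 0.57720796 -0.05512744  0.1016821 ] [-3.68367101  0.07441705 15.15605265] [0.09311373 0.85769129 0.08568515] tool-frame F [  1.19822762  -3.46129717 -15.16128539]
from [ 0.5772 -0.0551  0.1017] yaw 107.61 row d [0. 0. 0.] w [ 0.018 -0.014  4.522]
```

Request:
{"op": "drive_tool", "data": {
  "rows": [
    {"dx":0,"dy":-0.01,"dz":0,"wx":0,"wy":0,"wz":1.5,"hand":3},
    {"dx":0,"dy":-0.015,"dz":0,"wx":0,"wy":0,"wz":3,"hand":3},
    {"dx":0,"dy":-0.015,"dz":0,"wx":0,"wy":0,"wz":4.5,"hand":3},
    {"dx":0,"dy":-0.015,"dz":0,"wx":0,"wy":0,"wz":5.2,"hand":3},
    {"dx":0,"dy":-0.015,"dz":0,"wx":0,"wy":0,"wz":5.5,"hand":3},
    {"dx":0,"dy":-0.015,"dz":0,"wx":0,"wy":0,"wz":5.5,"hand":3}
  ]
}}

```text
clock: 15.8
eef_pos: [0.5772, -0.0552, 0.1017]
tool_rot: [0.765, 0.644, 0.002, 0.0]
ft_force: [-3.0, 0.3, 15.6]
grip_width: 0.009
grasp_force: 61.5
```

```bash
python3 - <<'E'
from h import *
o=bot.get_obs(); q=R.from_quat(o['tool_rot']);print(o['eef_pos'],o['ft_force'],o['ft_torque'],'tool-frame F',q.inv().apply(o['ft_force'])); go(o['eef_pos'],85)
im=bot.camera('wrist'); top=bot.camera('scene')
A=cv2.resize(im[100:340,110:410],(600,480)); B=cv2.resize(top[160:230,185:285],(200,140),interpolation=cv2.INTER_CUBIC)
A[:140,:200]=B; save('fin.png',A,1)
E
```

```text
[ 0.57715341 -0.05524051  0.10171511] [-3.04014807  0.33834537 15.61671339] [0.1500344  0.51370325 0.05254837] tool-frame F [ -0.15141546  -3.01544219 -15.62443269]
from [ 0.5772 -0.0552  0.1017] yaw 80.22 row d [0. 0. 0.] w [ 0.029 -0.022 -0.956]
```

View pics/fin.png

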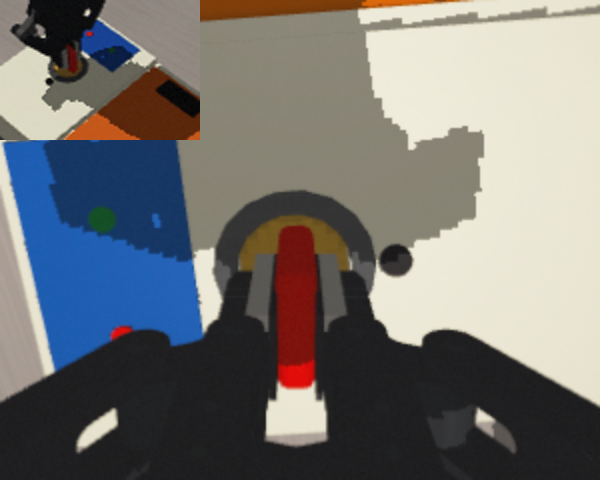

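The key is seated and upright in the plug and lies across the unit, and the cover is still shut. I'll turn a little further until the end stop is felt, to take up the slot play.

Request:
{"op": "drive_tool", "data": {
  "rows": [
    {"dx":0,"dy":0,"dz":0,"wx":0,"wy":0,"wz":0.6,"hand":3},
    {"dx":0,"dy":0,"dz":0,"wx":0,"wy":0,"wz":1.2,"hand":3},
    {"dx":0,"dy":0,"dz":0,"wx":0,"wy":0,"wz":1.2,"hand":3}
  ]
}}

```text
clock: 16.2
eef_pos: [0.5769, -0.0551, 0.1017]
tool_rot: [0.798, 0.603, 0.001, -0.0]
ft_force: [-2.3, 1.7, 16.5]
grip_width: 0.0089
grasp_force: 61.6
```

```bash
python3 - <<'E'
from h import *
o=bot.get_obs(); print(o['eef_pos'],o['ft_force'],o['ft_torque'],o['grip_width']); go(o['eef_pos'],85)
E
```

```text
[ 0.57687825 -0.05509415  0.1017093 ] [-2.32448878  1.72126227 16.50181277] [0.23882862 0.7173142  0.14179883] 0.008869129184561968
from [ 0.5769 -0.0551  0.1017] yaw 74.21 row d [0. 0. 0.] w [ 0.02  -0.025 -2.159]
```

Request:
{"op": "drive_tool", "data": {
  "rows": [
    {"dx":0,"dy":0,"dz":0,"wx":0,"wy":0,"wz":0.5,"hand":3},
    {"dx":0,"dy":0,"dz":0,"wx":0,"wy":0,"wz":0.8,"hand":3},
    {"dx":0,"dy":0,"dz":0,"wx":0,"wy":0,"wz":0.8,"hand":3}
  ]
}}

```text
clock: 16.5
eef_pos: [0.5768, -0.055, 0.1017]
tool_rot: [0.818, 0.576, 0.001, -0.0]
ft_force: [-2.3, 1.1, 15.5]
grip_width: 0.0091
grasp_force: 61.7
```

```bash
python3 - <<'E'
from h import *
o=bot.get_obs(); print(o['eef_pos'],o['ft_force'],o['ft_torque'],o['grip_width']); go(o['eef_pos'],85)
E
```

```text
[ 0.57680196 -0.05502016  0.10170435] [-2.33274787  1.05066148 15.52049769] [0.21133104 0.7678061  0.32590971] 0.0091258390203217
from [ 0.5768 -0.055   0.1017] yaw 70.27 row d [0. 0. 0.] w [ 0.018 -0.026 -2.946]
```

The torque climbed to 0.33 N·m, well above the spring's 0.07, so the plug is on its end stop. I'm handing the job in.

```bash
python3 -c "
from workcell import bot
print(bot.job_done())"
```

```text
the job is handed in; nothing more can be done
None
```

I handed the job in at about 16.5 s: the cover is snapped shut, and the key is fully in the lock and held against its clockwise end stop. The mug, bottle and bowl were never approached; the hand-in gave no verdict.

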